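# Wedge a drawer front tight in the edge-planing jig

### The job

Slide the tallest drawer front up out of the slotted rack, stand it on its long edge in the planing jig, between the straight fence and the tapered cheek with one end at or close to the end stop, and let go of it. Then drive the wooden wedge into the gap left between the board and the tapered cheek, pressing on its thick end until it jams firmly and the board is locked upright and tight against the fence, ready for planing. Leave the other drawer fronts in the rack and do not disturb anything else on the bench.

Things in the scene. Friction and masses are not known exactly. Their poses are not given: they have to be found in the camera images.
- tall_front: The tallest of three pale wooden drawer fronts: a flat board 12 mm thick (its x), 140 mm long (y), 100 mm high (z), 0.14 kg, two small dark screw holes in its face. It starts on its long edge in one of the rack's slots. Origin: centre of its underside; the top edge is 100 mm above. Same either way round; it can stand by itself on its 12 mm edge.
- mid_front: Another drawer front, 12 x 140 x 64 mm high, two screw holes, in another slot of the rack; stays there. Origin: centre of its underside.
- low_front: Another drawer front, 12 x 140 x 52 mm high, one screw hole, in another slot of the rack; stays there. Origin: centre of its underside.
- rack: Slotted rack fixed to the bench: a board 200 (x) x 170 (y) x 15 mm with two notched battens along its x at y = -50 and +50 mm (20 mm wide, 40 mm high above the board). Three slots 15.5 mm wide, running along y, at x = -60, 0, +60 mm; the fronts stand in them on the board, 15 mm above the bench. Origin: centre of its underside.
- jig: Edge-planing jig fixed to the bench: a plywood base 150 (x) x 350 (y) x 18 mm with a straight fence, a tapered cheek and an end stop, all 48 mm high above the base. Origin: centre of the base's underside; base top at z = 18 mm. The wedge is driven along +y, towards the end stop, a block at x = -17 to 45 mm with its face at y = 153 mm.
- seat (a point): Where the underside centre of the drawer front belongs: at x = 14, y = 83, z = 18 mm in the jig's frame, board along the jig's y, face on the fence, end at the stop. Up to 20 mm short of the stop is fine. The free width between fence and cheek there, before the wedge, narrows from 38 to 21 mm along the board.
- fence: The jig's straight fence, a batten 28 mm thick, 173 mm long, 48 mm high, its flat face towards the jig's -x. Origin: middle of the foot of that face, at x = 20, y = 66.5, z = 18 mm in the jig's frame; the face runs along the jig's y.
- cheek: The jig's tapered cheek, a batten 34 mm thick, 136 mm long, 48 mm high, facing the fence at an angle: its face nears the fence by 0.17 mm per mm along the jig's +y (9.65 degrees), the same taper as the wedge. Origin: middle of the foot of the slanted face, at x = -12.2, y = 45, z = 18 mm in the jig's frame; its y runs along that face.
- wedge: Loose brown hardwood wedge, 130 mm long (its y), 40 mm high (z), 12 mm thick at the thin end (+y, corner eased) and 34 mm at the thick end (-y), straight face on +x, 0.08 kg. Origin: centre of its underside at mid length, 11.5 mm from the straight face. Starts lying on the jig's base in the open mouth of the gap, thin end towards the stop, a little askew, clear of where the board goes.
- butt (a point): Middle of the wedge's thick end face (34 mm wide, 40 mm high), 20 mm above its underside: the place to push. With the board in place the wedge jams when this point is at about x = -9, y = -37, z = 38 mm in the jig's frame, 85 to 105 mm farther in than it starts. A push of 12 to 25 N jams it firmly; then it stays by friction (wood on wood, about 0.6).
- plane: Block plane of steel, 160 x 50 mm, 45 mm high, beside the jig; leave it. Origin: centre of its underside.
- sander: Cork sanding block 65 x 110 x 30 mm; leave it. Origin: centre of its underside.
- offcut: Wood offcut 45 x 120 x 22 mm; leave it. Origin: centre of its underside.
- driver: Screwdriver 200 mm long, yellow handle; leave it. Origin: its middle, underside.
Not all that is in view belongs to the job. Of the things shaped like the wedge, the brown one is meant. What is shaped like the tall_front but red is not meant.

How it is judged:
On the way, in this order (a step that is already met when the one before it is completed fails the run):
1. the tall drawer front stands on its edge on the jig's base, between fence and cheek, one end at or within about 25 mm of the stop, and is let go (y of tall_front in the frame of jig between 0.055 and 0.088 m and z of tall_front in the frame of jig between 0.015 and 0.0215 m and x of tall_front in the frame of jig between -0.004 and 0.018 m and angle between tall_front's own z axis and vertical below 0.09 rad and angle between the y axis of tall_front and the y axis of jig, either way round below 0.12 rad and contact force between the fingers and tall_front below 0.1 N), for 0.2 s.
2. the wedge is jammed between the drawer front and the tapered cheek and presses the board on the fence (contact force between tall_front and fence above 2 N and contact force between wedge and tall_front above 2 N and contact force between wedge and cheek above 2 N and y of tall_front in the frame of jig between 0.055 and 0.088 m and z of tall_front in the frame of jig between 0.015 and 0.0215 m and x of tall_front in the frame of jig between 0.0115 and 0.0165 m and angle between tall_front's own z axis and vertical below 0.05 rad and angle between the y axis of each of tall_front, wedge and the y axis of jig, either way round below 0.04 rad and z of wedge in the frame of jig between 0.015 and 0.0215 m and y of wedge in the frame of jig between 0.008 and 0.06 m), for 0.2 s.
At the end, for the whole second after the job is handed in: The tall front stands on its edge in the jig, upright and flat along the fence (0.05 rad, 2.5 mm), its end within 25 mm of the stop; the wedge, flat and in line, jammed between board and cheek, still presses on both, and the board on the fence, with over 2 N; all released and at rest (all of step 2 and linear speed of each of tall_front, wedge below 0.01 m/s and contact force between the fingers and wedge below 0.1 N and contact force between the fingers and tall_front below 0.1 N); the robot touches nothing.
It fails at once if another drawer front is pulled out of its slot or shoved (more than 30 mm) (distance of any of mid_front, low_front from where it was at the start of the episode above 0.03 m).
It fails at once if a bystander on the bench is moved by more than 40 mm (distance of any of plane, sander, offcut, driver from where it was at the start of the episode above 0.04 m).
It also fails if it takes over 54 s, if anything falls off the work surface, if the arm or the gripper's body presses on something with over 40 N, if the wrist force passes 120 N, or if a joint passes its speed limit or range.

### The arm

A 6-joint arm with a two-finger parallel gripper is mounted at the origin on the work surface. World frame = base frame: x ahead of the robot, y to its left, z up, the work surface at z = 0. Lengths are in m, angles in rad, forces in N, time in s.
With the tool pointing down it reaches from about 0.275 to 1 m from the base axis. Payload 8.4 kg.
Tool frame: the origin (TCP) lies between the finger pads; the fingertips stand 11 mm ahead of it and the grasp point (between the pads) lies 8 mm behind it (bot.tcp_to_tips is the y of the fingertips in the tool frame, in m); y points along the fingers, z is the direction in which the jaws open and shut, and the axes are right-handed (so a half turn about y gives the same grasp; the last joint's range is limited). The gripper opens to 85 mm and grips with 20 to 120 N. Pads are 22 mm wide; open, the fingers measure 114 mm over their backs; the gripper's body (76 mm by 85 mm) begins 54 mm behind the grasp point. The pads swing forward as they close: fully open they stand 13 mm farther back than shut.
Start: joints at [1.171, 0.353, 1.633, -0, 1.155, -0.002], TCP at [0.242, 0.576, 0.242] pointing down, gripper open.
Joint ranges: [-2.63, 2.63], [-0.92, 2.1], [0.06, 2.66], [-1.3, 4.44], [0, 2.69], [-3.02, 3.02]. Speed limits (rad/s): [2.22, 2.22, 2.79, 3.14, 3.14, 3.14].

### API

Orientations are given as a rotation vector (axis times angle).
In Python, from workcell import bot gives the robot as it stands.
- The arm moves only by the shell command python3 -m jog 'ROWS'. ROWS is JSON, a list that holds one entry, the list of rows, each a list of 7 numbers: the shift along the world's x, y, z in units of 50 mm (1.0 is 50 mm), then the turn, a rotation vector about the world's x, y, z in units of 5 degrees (1.0 is 5 degrees), then the opening, from 0 (shut) to 1 (fully open). In form: [[[tx, ty, tz, rx, ry, rz, jaw], ...]]. A call has 1 to 12 rows; each row is the pose to reach, as a shift and turn from the pose measured when the call began; what a row does not reach only later rows make up. A row lasts 1/8 s, in which the tool goes at most 62.5 mm and 10.7 degrees, less where a joint would pass 70% of its speed; a pose out of reach is approached as far as the arm can. A call with a gripper value outside its range is refused whole. The fingers move at their own pace and stop on an object; the grip force is fixed at half the most. Time passes only in rows, so rows that repeat a pose let the fingers close. It gives the time, the measured TCP pose, the force and the opening at its end, in the units of the state.
- bot.read_state(): the state, without advancing time (a new reading comes with each control period).
- bot.snapshot(name): name is "side" or "top"; returns a dict with "frame" (400x640x3 uint8, blue, green, red), "intrinsics" (3x3 intrinsics, pixels), "cam_to_world" (4x4, takes a point from camera to world coordinates). Camera axes: x right, y down, z forward; pixel columns grow to the right and rows downward; lengths in m; the calibration is good to about 2 mm. A picture is of the moment at which its call begins. There is no depth.
- bot.sign_off(): hands the job in, once; it reports no verdict.
The state is a dict: "time": time; "joint_positions": joint angles; "joint_vel": joint speeds; "joint_efforts": joint torques, N m; "tool_pos": TCP position; "tool_rot": TCP orientation; "force": force on the tool from outside, world axes, zero at the start; "torque": the same for the moment, N m; "gripper_width": finger opening in m.
Only numpy, scipy, OpenCV 4.12 (cv2) and the standard library are available. Lean on these libraries where they do the work, as an engineer would, in place of code of your own. Each camera call takes 0.05 s, during which the arm holds its last target. There are 200 camera calls.

## Working session

There is one attempt and no reset: what is moved stays moved. The work goes in short steps, Python scripts to look and compute and a shell command to move; the robot and the scene stay as the last step left them, time stands still between calls to the robot, and variables do not carry over. Pictures are saved under pics/ and viewed, on a budget of 10 in all, crops included, one or two more only if the job needs it, and the job is handed in when it is done.

```bash
ls; mkdir -p pics; cat > h.py <<'E'
import numpy as np, cv2
from workcell import bot
def snap(n,f):
    s=bot.snapshot(n); cv2.imwrite(f'pics/{f}.png',s['frame']); np.savez(f'pics/{f}.npz',K=s['intrinsics'],T=s['cam_to_world']); return s
def cal(f):
    d=np.load(f'pics/{f}.npz'); return d['K'],d['T']
def ray(f,u,v,z):
    K,T=cal(f); d=T[:3,:3]@np.linalg.solve(K,[u,v,1.]); o=T[:3,3]; return (o+d*(z-o[2])/d[2])
def proj(f,p):
    K,T=cal(f); q=K@(T[:3,:3].T@(np.asarray(p,float)-T[:3,3])); return q[:2]/q[2]
def crop(f,x0,y0,x1,y1,k,out):
    im=cv2.imread(f'pics/{f}.png')[y0:y1,x0:x1]; cv2.imwrite(f'pics/{out}.png',cv2.resize(im,None,fx=k,fy=k,interpolation=cv2.INTER_CUBIC))
E
python3 - <<'E'
from h import *
a=snap('top','t0');b=snap('side','s0')
print(a['cam_to_world'],b['cam_to_world'],a['intrinsics'])
s=bot.read_state();print(s)
cv2.imwrite('pics/both.png',cv2.resize(np.vstack([a['frame'],b['frame']]),(480,600)))
E
```

```text
pics
[[ 0.01906646 -0.98021748  0.19700295  0.29196022]
 [-0.99974429 -0.01629521  0.01567864 -0.07789199]
 [-0.01215828 -0.19725151 -0.98027752  1.1683026 ]
 [ 0.          0.          0.          1.        ]] [[ 0.9415825  -0.23101655  0.24505866  0.22401455]
 [-0.33645692 -0.67723974  0.65432643 -0.76506423]
 [ 0.01480323 -0.698554   -0.71540421  0.86045753]
 [ 0.          0.          0.          1.        ]] [[505.52531823   0.         322.63212237]
 [  0.         505.52531823 203.28252586]
 [  0.           0.           1.        ]]
{'time': 0.1, 'joint_positions': array([ 1.17062010e+00,  3.53587317e-01,  1.63405469e+00, -2.31552934e-07,
        1.15520307e+00, -2.36415923e-03]), 'joint_vel': array([ 0.00049964, -0.00057534, -0.00147301, -0.00052853,  0.00039592,
       -0.00038574]), 'joint_efforts': array([-2.21499060e-03, -6.06356835e+01, -3.42814529e+01, -6.19712478e-05,
        3.95101481e-03, -5.07035395e-06]), 'tool_pos': array([0.24194518, 0.57582324, 0.24163366]), 'tool_rot': array([-1.54940603,  0.31231803, -0.31192287]), 'force': array([-0.45197107, -0.83160147,  0.2412637 ]), 'torque': array([ 0.03467198, -0.00834637, -0.00372487]), 'gripper_width': 0.08516263035724349}
```

View pics/t0.png

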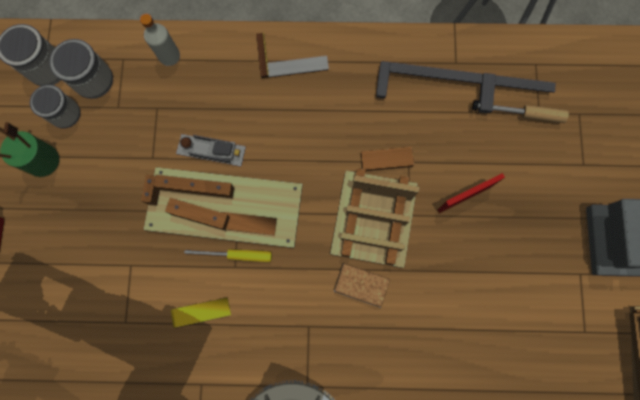

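View pics/s0.png

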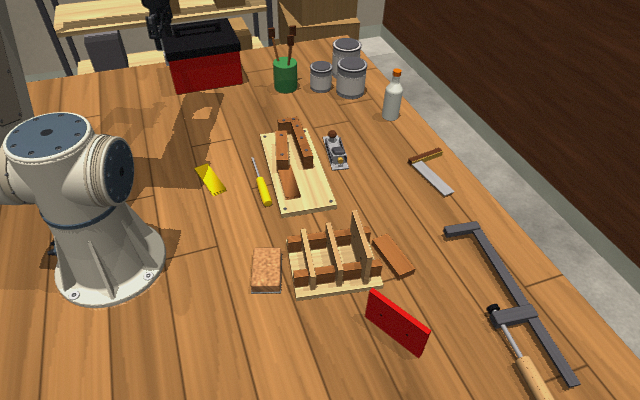

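The top view shows the three pale fronts at (385,184), (375,214) and (370,240), and the red lookalike at (472,192). The brown wedge is in the jig at about (240,222), and the yellow lookalike is at (200,312). In the side view the tallest pale board is the right-hand one (360,245), which is the far-x one at (385,184) in the top view. I'll check this in close crops.

```bash
python3 - <<'E'
from h import *
crop('t0',140,145,430,285,2.75,'c1'); crop('s0',240,100,420,310,2.8,'c2')
E
```

```text
(no output)
```

View pics/c1.png

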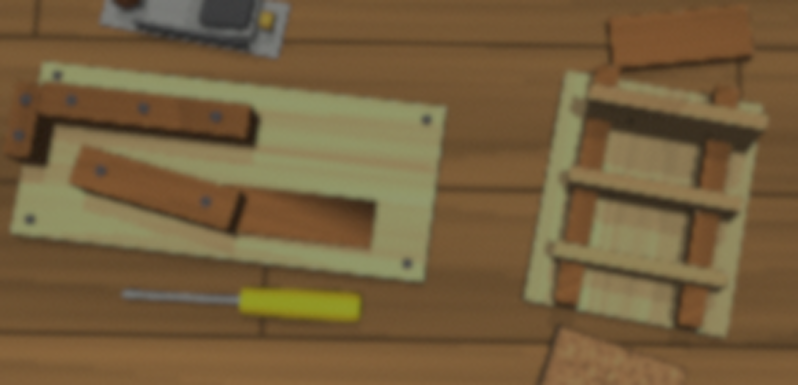

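View pics/c2.png

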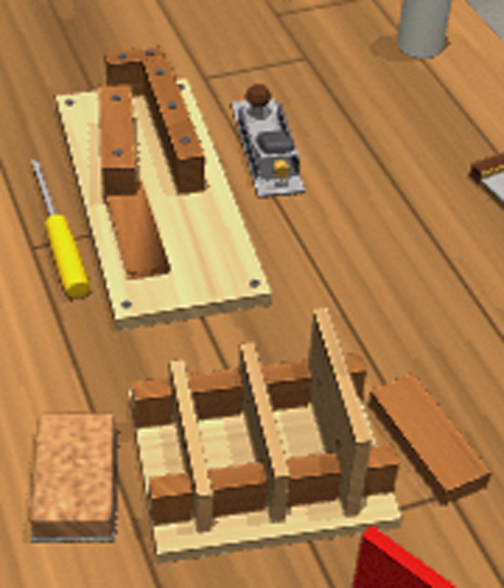

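Tall front confirmed: it is the far-x board, with its top edge in crop c1 running from (590,92) to (765,124). The wedge's shape is less clear, so I'll fit the poses and overlay models on an enlarged, brightened crop.

```bash
cat >> h.py <<'E'
def fit2(src,dst):
    src=np.array(src,float);dst=np.array(dst,float); a=src-src.mean(0);b=dst-dst.mean(0)
    th=np.arctan2((a[:,0]*b[:,1]-a[:,1]*b[:,0]).sum(),(a*b).sum())
    R=np.array([[np.cos(th),-np.sin(th)],[np.sin(th),np.cos(th)]]); t=dst.mean(0)-R@src.mean(0)
    return th,t,np.abs(dst-(src@R.T+t)).max()
def W(th,t,p):
    R=np.array([[np.cos(th),-np.sin(th)],[np.sin(th),np.cos(th)]]); return np.r_[R@np.array(p[:2])+t,p[2]]
E
python3 - <<'E'
from h import *
g=lambda pts,z:[ray('t0',140+u/2.75,145+v/2.75,z)[:2] for u,v in pts]
J=fit2([(.075,.175),(.075,-.175),(-.075,-.175),(-.075,.175)],g([(42,63),(445,105),(424,282),(10,235)],.018)); print('jig',J)
R=fit2([(.1,.085),(.1,-.085),(-.1,-.085),(-.1,.085)],g([(567,70),(765,107),(727,337),(525,300)],.015)); print('rack',R)
print('tall by rack',W(*R[:2],(.06,0,0)),'by top',g([(590,92),(765,124)],.115))
k=8
for f,(x0,y0,x1,y1),o in(('t0',(200,195,290,245),'a'),('s0',(265,155,345,220),'b')):
    im=cv2.imread(f'pics/{f}.png')[y0:y1,x0:x1]; im=cv2.resize(im,None,fx=k,fy=k,interpolation=cv2.INTER_CUBIC)
    im=np.clip(im*1.6,0,255).astype(np.uint8)
    # jig landmarks: cheek foot & top
    for z,c in((.018,(0,255,0)),(.066,(255,0,0))):
        P=[proj(f,W(*J[:2],p+(z,))) for p in((.02,.153),(.02,-.02),(.048,-.02))]+[]
        Q=[proj(f,W(*J[:2],(-.0122+.17*s,.045+s,z))) for s in(-.068,.068)]
        for L in(P,Q): cv2.polylines(im,[np.int32((np.array(L)-[x0,y0])*k)],False,c,1)
    cv2.imwrite(f'pics/o{o}.png',im)
a=cv2.imread('pics/oa.png');b=cv2.imread('pics/ob.png'); b=cv2.resize(b,(246,200))
cv2.imwrite('pics/o.png',np.vstack([a,np.pad(b,((0,0),(0,720-246),(0,0)))]))
E
```

```text
jig (np.float64(-0.09271197248242455), array([0.51088241, 0.17087827]), np.float64(0.0009918931736817571))
rack (np.float64(-0.16995054891186462), array([ 0.49037282, -0.18087736]), np.float64(0.0009410553365597485))
tall by rack [ 0.54950841 -0.19102538  0.        ] by top [array([ 0.55909078, -0.12846005]), array([ 0.53570355, -0.26416888])]
```

View pics/o.png

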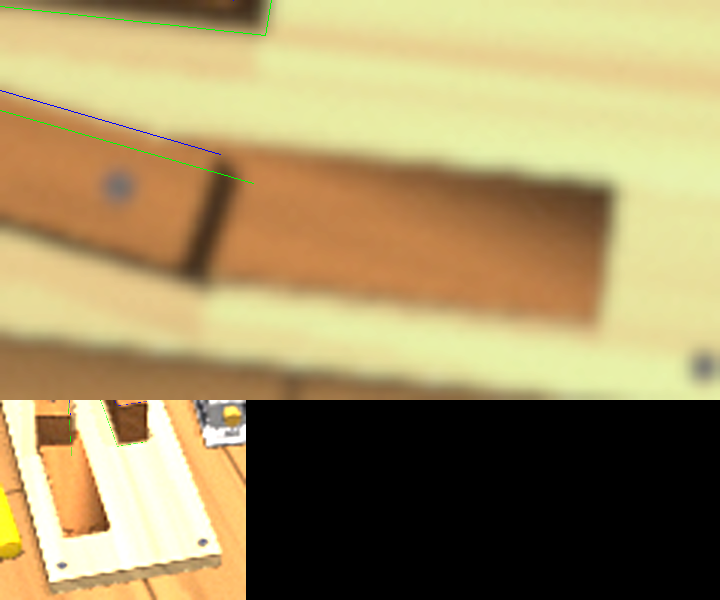

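```bash
python3 - <<'E'
from h import *
J=(-.0927,np.array([.51088,.17088]))
inv=lambda p:np.array([[np.cos(J[0]),np.sin(J[0])],[-np.sin(J[0]),np.cos(J[0])]])@(p[:2]-J[1])
q=lambda u,v,z:inv(ray('t0',200+u/8,195+v/8,z))
for z in(.018,.038,.058): print(z,*[np.round(q(u,v,z)*1000) for u,v in((612,185),(598,325),(205,280),(235,140))])
a=q(612,185,.058)
outs=[]
def wed(o,ang):
    R=np.array([[np.cos(ang),-np.sin(ang)],[np.sin(ang),np.cos(ang)]])
    return [R@np.array(p)+o for p in((.0115,-.065),(.0115,.065),(-.0005,.065),(-.0225,-.065))]
ang=-.015
R=np.array([[np.cos(ang),-np.sin(ang)],[np.sin(ang),np.cos(ang)]])
o=a-R@np.array((.0115,-.065)); print('o',o)
for f,(x0,y0,x1,y1) in(('t0',(200,190,290,245)),('s0',(265,140,345,210))):
    k=9 if f=='s0' else 8
    im=cv2.imread(f'pics/{f}.png')[y0:y1,x0:x1]; im=cv2.resize(im,None,fx=k,fy=k,interpolation=cv2.INTER_CUBIC)
    im=cv2.convertScaleAbs(im,alpha=1.5)
    if f=='t0': outs.append(im[100:340].copy())
    for z,c in((.018,(0,255,0)),(.058,(255,0,0))):
        P=[proj(f,W(*J,(*p,z))) for p in wed(o,ang)]
        cv2.polylines(im,[np.int32((np.array(P)-[x0,y0])*k)],True,c,1)
    outs.append(im)
# second: side with overlay only small; top overlay
b=outs[2][:600]
b=cv2.resize(b,(400,int(b.shape[0]*400/720)))
t=cv2.resize(outs[1],(400,int(outs[1].shape[0]*400/720)))
h=max(b.shape[0],t.shape[0])
P=lambda i:np.pad(i,((0,h-i.shape[0]),(0,0),(0,0)))
cv2.imwrite('pics/o2.png',np.hstack([P(t),P(b)]))
E
```

```text
0.018 [ -13. -126.] [ -54. -127.] [-53. -13.] [-12. -16.]
0.038 [ -16. -129.] [ -56. -130.] [-56. -18.] [-15. -20.]
0.058 [ -19. -131.] [ -59. -132.] [-58. -22.] [-18. -25.]
o [-0.02971759 -0.06596955]
```

View pics/o2.png

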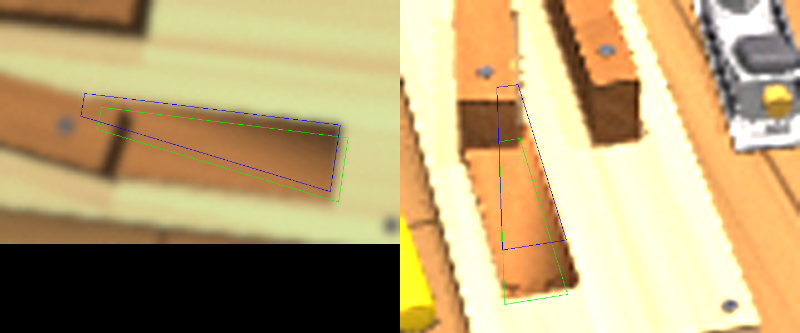

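```bash
python3 - <<'E'
from h import *
a=cv2.imread('pics/s0.png')[140:205,268:318]; b=cv2.imread('pics/t0.png')[195:240,205:282]
f=lambda i,k:cv2.resize(cv2.convertScaleAbs(i,alpha=1.8 if i is b else 1.3,beta=0),None,fx=k,fy=k,interpolation=cv2.INTER_LANCZOS4)
A=f(a,9);B=cv2.resize(f(b,6),(350,204)); 
A=np.pad(A,((0,0),(0,350),(0,0))); A[:204,450:800]=B
cv2.imwrite('pics/z.png',A)
E
```

```text
(no output)
```

View pics/z.png

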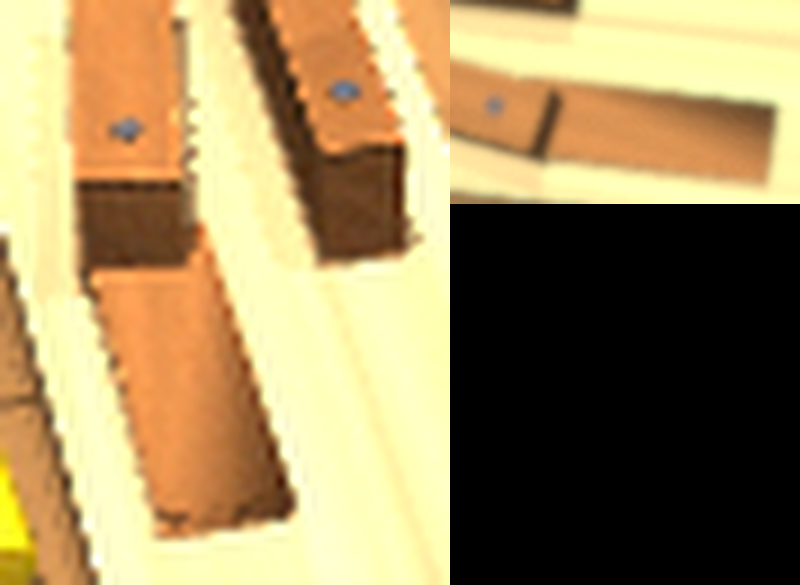

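```bash
cat > fitw.py <<'E'
from h import *
from scipy.optimize import differential_evolution as DE
from scipy.spatial.transform import Rotation as Ro
J=(-.0927,np.array([.51088,.17088])); k=4
B={'t0':(205,195,285,240),'s0':(268,150,318,205)}
V=np.array([(.0115,-.065,z) for z in(0,.04)]+[(.0115,.065,z) for z in(0,.04)]+[(-.0005,.065,z) for z in(0,.04)]+[(-.0225,-.065,z) for z in(0,.04)])
s,c=np.sin(np.arctan(.17)),np.cos(np.arctan(.17))
ch=[(-.0122+u*s-w*c,.045+u*c+w*s,z) for u in(-.068,.068) for w in(0,.034) for z in(.018,.066)]
def hull(f,pts):
    x0,y0,x1,y1=B[f]; P=np.array([proj(f,W(*J,p)) for p in pts]); m=np.zeros(((y1-y0)*k,(x1-x0)*k),np.uint8)
    cv2.fillConvexPoly(m,cv2.convexHull(np.int32((P-[x0,y0]+.5)*k)),1); return m>0
M={}
for f,(x0,y0,x1,y1) in B.items():
    im=cv2.resize(cv2.imread(f'pics/{f}.png')[y0:y1,x0:x1],None,fx=k,fy=k,interpolation=cv2.INTER_CUBIC).astype(float)
    brown=(im[...,1]/im[...,2].clip(1)<.78)
    base=hull(f,[(a,b,.018) for a in(-.07,.015) for b in(-.168,.02)])
    ig=hull(f,[(a,b,.018) for a in(-.07,.012) for b in(-.165,.0)])
    occ=cv2.dilate(hull(f,ch).astype(np.uint8),np.ones((7,7)))>0
    valid=ig&~occ; M[f]=(brown,valid,occ)
def cost(p,R0):
    R=Ro.from_euler('z',p[2]).as_matrix()@R0; v=V@R.T; v=v-[0,0,v[:,2].min()]+[p[0],p[1],.018]; e=0
    for f in B:
        h=hull(f,v); b,va,_=M[f]; e+=((h^b)&va).sum()/(b&va).sum()
    return e
if __name__=='__main__':
    a=np.arctan(.17)
    for n,R0 in(('upright',np.eye(3)),('straight down',Ro.from_euler('y',90,degrees=True).as_matrix()),('slant down',(Ro.from_euler('y',-90,degrees=True)*Ro.from_euler('z',-a)).as_matrix()),('rev straight down',(Ro.from_euler('z',180,degrees=True)*Ro.from_euler('y',90,degrees=True)).as_matrix()),('rev upright',Ro.from_euler('z',180,degrees=True).as_matrix())):
        r=DE(cost,[(-.08,.03),(-.12,-.02),(-.35,.35)],args=(R0,),seed=1,maxiter=40,popsize=10); print(n,r.x.round(4),round(r.fun,3))
E
python3 fitw.py
```

```text
upright [-0.04   -0.0588  0.164 ] 0.313
straight down [-0.0547 -0.0588  0.0059] 0.278
slant down [-0.0179 -0.0619  0.0294] 0.332
rev straight down [-0.0156 -0.0589  0.0375] 0.23
rev upright [-0.0326 -0.0646  0.1827] 0.596
```

```bash
cat > f2.py <<'E'
from fitw import *
def cost2(p):  # butt x centre, butt y, yaw, butt width, width at +100mm, height butt, height at 100mm
    x,y,t,w0,w1,h0,h1=p; v=[(sx*w/2+dx,L,z) for L,w,h,dx in((0,w0,h0,0),(.12,w1,h1,0)) for sx in(-1,1) for z in(0,h)]
    v=np.array(v)@Ro.from_euler('z',t).as_matrix().T+[x,y,.018]
    return sum(((hull(f,v)^M[f][0])&M[f][1]).sum()/(M[f][0]&M[f][1]).sum() for f in B)
for h in(0,.01,.02,.03,.04):
    r=DE(cost2,[(-.06,0),(-.145,-.11),(-.2,.2),(.025,.05),(.005,.05),(h,h+1e-4),(h,h+1e-4)],seed=1,maxiter=60,popsize=8); print(h,r.x.round(4),round(r.fun,3))
E
python3 f2.py
```

```text
0 [-3.36e-02 -1.24e-01 -1.92e-02  3.80e-02  4.00e-02  1.00e-04  0.00e+00] 0.098
0.01 [-0.0332 -0.1244 -0.0013  0.0372  0.0382  0.01    0.0101] 0.08
0.02 [-0.0346 -0.1244 -0.0106  0.0359  0.0347  0.0201  0.0201] 0.076
0.03 [-0.0356 -0.1246 -0.0154  0.034   0.0339  0.0301  0.0301] 0.074
0.04 [-0.0364 -0.1246 -0.0127  0.0323  0.0316  0.04    0.04  ] 0.081
```

```bash
python3 - <<'E'
from h import *
a=cv2.imread('pics/s0.png')[155:205,185:235]; b=cv2.imread('pics/t0.png')[285:340,160:245]
f=lambda i,k:cv2.resize(i,None,fx=k,fy=k,interpolation=cv2.INTER_CUBIC)
A=f(a,8);B=f(b,4.7)[:258]; C=np.zeros((400,800,3),np.uint8);C[:,:400]=A;C[:B.shape[0],400:400+B.shape[1]]=B[:,:400]
cv2.imwrite('pics/y.png',C)
E
```

```text
(no output)
```

View pics/y.png

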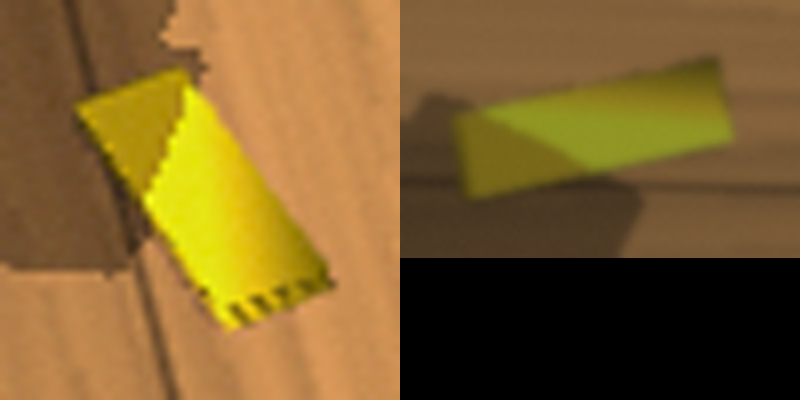

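```bash
cat > fy.py <<'E'
from fitw import V,Ro,DE
from h import *
k=4;B={'t0':(160,285,245,340),'s0':(185,155,235,205)}
M={}
for f,(x0,y0,x1,y1) in B.items():
    im=cv2.resize(cv2.imread(f'pics/{f}.png')[y0:y1,x0:x1],None,fx=k,fy=k,interpolation=cv2.INTER_CUBIC).astype(float)
    m=((im[...,0]<.35*im[...,1])&(im[...,1]>.5*im[...,2])).astype(np.uint8); m=cv2.morphologyEx(m,cv2.MORPH_CLOSE,np.ones((13,13))); M[f]=m>0
def hull(f,v):
    x0,y0,x1,y1=B[f]; P=np.array([proj(f,p) for p in v]); m=np.zeros(M[f].shape,np.uint8)
    cv2.fillConvexPoly(m,cv2.convexHull(np.int32((P-[x0,y0]+.5)*k)),1); return m>0
c=ray('t0',201,313,.02);print(c,[m.sum() for m in M.values()])
a=np.arctan(.17)
def cost(p,R0):
    R=Ro.from_euler('z',p[2]).as_matrix()@R0; v=V@R.T; v=v-[0,0,v[:,2].min()]+[p[0],p[1],0]
    return sum((hull(f,v)^M[f]).sum()/M[f].sum() for f in B)
for n,R0 in(('upright',np.eye(3)),('straight down',Ro.from_euler('y',90,degrees=True).as_matrix()),('slant down',(Ro.from_euler('y',-90,degrees=True)*Ro.from_euler('z',-a)).as_matrix())):
    for y0 in(0,np.pi):
        r=DE(cost,[(c[0]-.05,c[0]+.05),(c[1]-.05,c[1]+.05),(y0-1.,y0+1.)],args=(R0,),seed=1,maxiter=40,popsize=10); print(n,r.x.round(3),round(r.fun,3))
E
python3 fy.py
```

```text
[0.26907936 0.206533   0.02      ] [np.int64(16436), np.int64(8217)]
upright [0.263 0.211 0.402] 0.597
upright [0.273 0.198 3.523] 0.711
straight down [0.251 0.207 0.221] 0.2
straight down [0.29  0.217 3.378] 0.423
slant down [0.289 0.21  0.224] 0.678
slant down [0.252 0.195 3.343] 0.696
```

```bash
cat > f6.py <<'E'
import fitw,fy
from fitw import *
c0=np.array([.0,0,.02]) ; Vc=V-c0
def c6(p,hl,B,M,valid,off):
    v=Vc@Ro.from_euler('zyx',p[3:]).as_matrix().T+p[:3]
    e=0
    for f in B:
        h=hl(f,v); m=M[f]; va=valid[f] if valid else np.ones_like(m); e+=((h^m)&va).sum()/(m&va).sum()
    return e
h=np.pi
for n,args,b in(('yellow',(fy.hull,fy.B,fy.M,None,0),[(.22,.32),(.15,.26),(0,.05)]),('brown',(fitw.hull,fitw.B,{f:M[f][0] for f in B},{f:M[f][1] for f in B},0),[(-.07,0),(-.09,-.03),(.018,.07)])):
    for s in(1,2,3):
        r=DE(c6,b+[(-.6,.6),(-h,h),(-.4,.4)],args=args,seed=s,maxiter=80,popsize=10,polish=False); print(n,r.x.round(3),round(r.fun,3))
E
python3 f6.py | grep -v down | grep -v upright
```

```text
[0.26907936 0.206533   0.02      ] [np.int64(16436), np.int64(8217)]
yellow [ 0.269  0.215  0.009 -0.258 -2.118 -0.4  ] 0.362
yellow [ 0.269  0.213  0.009  0.448  1.03  -0.398] 0.333
yellow [ 0.271  0.214  0.008  0.568 -1.12   0.267] 0.394
brown [-0.037 -0.058  0.041  0.414  1.406  0.016] 0.136
brown [-0.033 -0.055  0.021  0.333 -1.722  0.073] 0.128
brown [-0.033 -0.055  0.022  0.343 -1.724  0.084] 0.122
```

```bash
python3 - <<'E'
from h import *
from scipy.spatial.transform import Rotation as Ro
s=bot.read_state(); R=Ro.from_rotvec(s['tool_rot']).as_matrix(); print(R.round(3))
tz=R[:,2]; want=np.array([np.cos(-.17),np.sin(-.17)])
d=np.arctan2(tz[0]*want[1]-tz[1]*want[0],tz[:2]@want); print('turn deg',np.degrees(d),np.degrees(d)-180,np.degrees(d)+180)
p=s['tool_pos'];g=np.array([.5485,-.1955,.089]); print('to grasp/50mm',(g-p)/.05)
t=W(-.0927,np.array([.51088,.17088]),(.012,.078,0)); print('seat',t, 'from grasp',(t[:2]-g[:2])/.05)
E
```

```text
[[ 0.922 -0.     0.387]
 [-0.387 -0.001  0.922]
 [-0.    -1.    -0.001]]
turn deg -76.94733556077081 -256.9473355607708 103.05266443922919
to grasp/50mm [  6.13109632 -15.42646489  -3.05267311]
seat [0.53004873 0.24743429 0.        ] from grasp [-0.36902548  8.85868588]
```

```bash
python3 -m jog '[[[1,-2,-0.3,0,0,-2,0.6],[2,-4,-0.5,0,0,-4,0.6],[3,-6,-0.8,0,0,-6,0.6],[4,-8,-1,0,0,-8,0.6],[5,-10,-1,0,0,-10,0.6],[5.5,-12,-1,0,0,-12,0.6],[6,-14,-1,0,0,-14,0.6],[6.13,-15.43,-1,0,0,-15.39,0.6],[6.13,-15.43,-1,0,0,-15.39,0.6],[6.13,-15.43,-1,0,0,-15.39,0.6],[6.13,-15.43,-1,0,0,-15.39,0.6],[6.13,-15.43,-1,0,0,-15.39,0.6]]]'
```

```text
time: 1.6
tool_pos: [0.5228, -0.1172, 0.194]
tool_rot: [-1.125, 1.335, -1.333]
force: [0.6, 0.6, 0.4]
gripper_width: 0.0513
```

```bash
cat > to.py <<'E'
import sys
from h import *
from scipy.spatial.transform import Rotation as Ro
x,y,z,yaw=map(float,sys.argv[1:5]); s=bot.read_state(); R=Ro.from_rotvec(s['tool_rot']).as_matrix(); tz=R[:,2]
w=np.array([np.cos(yaw),np.sin(yaw)]); d=np.degrees(np.arctan2(tz[0]*w[1]-tz[1]*w[0],tz[:2]@w)); d=(d+90)%180-90
print('t',s['time'],'move',((np.array([x,y,z])-s['tool_pos'])/.05).round(3),'turn',round(d/5,3),'tilt',R[2].round(3),s['gripper_width'].round(4),s['force'].round(1))
E
python3 to.py .5485 -.1955 .089 -.17
```

```text
Traceback (most recent call last):
  File "to.py", line 6, in <module>
    print('t',s['time'],'move',((np.array([x,y,z])-s['tool_pos'])/.05).round(3),'turn',round(d/5,3),'tilt',R[2].round(3),s['gripper_width'].round(4),s['force'].round(1))
                                                                                                                         ^^^^^^^^^^^^^^^^^^^^^^^^
AttributeError: 'float' object has no attribute 'round'
```

```bash
sed -i "s/s\['gripper_width'\].round(4)/s['gripper_width']/" to.py; python3 to.py .5485 -.1955 .089 -.17
```

```text
t 1.6 move [ 0.515 -1.566 -2.1  ] turn 0.003 tilt [-0.    -1.    -0.001] 0.05129570201031981 [0.6 0.6 0.4]
```

Next I'll finish the approach above the board, descend and close. The last rows let the jaws settle.

```bash
python3 -m jog '[[[0.5,-1.5,-0.2,0,0,0,0.6],[0.515,-1.566,-0.4,0,0,0,0.6],[0.515,-1.566,-0.6,0,0,0,0.6],[0.515,-1.566,-1.2,0,0,0,0.6],[0.515,-1.566,-1.7,0,0,0,0.6],[0.515,-1.566,-2.1,0,0,0,0.6],[0.515,-1.566,-2.1,0,0,0,0.6],[0.515,-1.566,-2.1,0,0,0,0.6]]]'; python3 - <<'E'
from h import *
snap('top','t1');snap('side','s1')
a=cv2.imread('pics/t1.png')[140:270,320:440];b=cv2.imread('pics/s1.png')[200:330,280:420]
f=lambda i:cv2.resize(i,(400,int(i.shape[0]*400/i.shape[1])),interpolation=cv2.INTER_CUBIC)
a,b=f(a),f(b);h=min(a.shape[0],b.shape[0]);cv2.imwrite('pics/g1.png',np.hstack([a[:h],b[:h]]))
E
python3 to.py .5485 -.1955 .089 -.17
```

```text
time: 2.6
tool_pos: [0.5486, -0.1946, 0.0895]
tool_rot: [-1.125, 1.334, -1.332]
force: [0.9, -0.1, 0.4]
gripper_width: 0.0509
t 2.7 move [-0.011 -0.006 -0.02 ] turn -0.002 tilt [ 0. -1.  0.] 0.05130493932308915 [ 1.2  0.  -0.1]
```

View pics/g1.png

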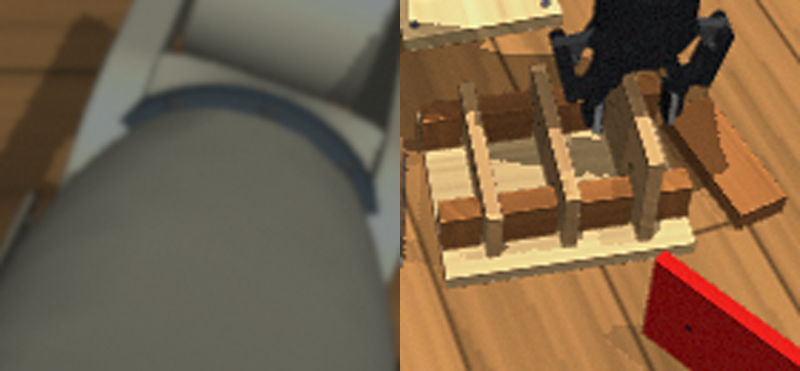

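The fingers straddle the tall board (side crop: board at (645,140), fingers at (597,115) and (673,105)). I'll grip and lift.

```bash
python3 -m jog '[[[0,0,0,0,0,0,0],[0,0,0,0,0,0,0],[0,0,0,0,0,0,0],[0,0,0,0,0,0,0],[0,0,0,0,0,0,0],[0,0,0.5,0,0,0,0],[0,0,1,0,0,0,0],[0,0,1.5,0,0,0,0],[0,0,1.8,0,0,0,0],[0,0,1.8,0,0,0,0]]]'; python3 to.py .5300 .2474 .180 -.0927
```

```text
time: 3.95
tool_pos: [0.5495, -0.1954, 0.1807]
tool_rot: [-1.123, 1.332, -1.334]
force: [-1.3, 0.0, -0.9]
gripper_width: 0.0113
t 3.95 move [-0.39   8.856 -0.014] turn 0.885 tilt [ 0.    -1.     0.002] 0.011264212040933629 [-1.3  0.  -0.9]
```

```bash
python3 -m jog '[[[0,1,0,0,0,0.1,0],[-0.1,2,0,0,0,0.2,0],[-0.2,3,0,0,0,0.4,0],[-0.3,4,0,0,0,0.6,0],[-0.3,5,0,0,0,0.8,0],[-0.35,6,0,0,0,0.885,0],[-0.39,7,0,0,0,0.885,0],[-0.39,8,0,0,0,0.885,0],[-0.39,8.6,0,0,0,0.885,0],[-0.39,8.85,0,0,0,0.885,0],[-0.39,8.85,0,0,0,0.885,0],[-0.39,8.85,0,0,0,0.885,0]]]'; python3 to.py .5300 .2474 .180 -.0927;  python3 - <<'E'
from h import *
snap('top','t2');snap('side','s2')
J=(-.0927,np.array([.51088,.17088]))
a=cv2.imread('pics/s2.png')[70:220,230:390]
a=cv2.resize(a,None,fx=5,fy=4,interpolation=cv2.INTER_CUBIC)
z0=bot.read_state()['tool_pos'][2]-.0895+.015
P=[proj('s2',W(*J,(x,y,z0+z))) for x,y,z in((.006,.008,0),(.018,.008,0),(.018,.008,.1),(.018,.148,.1),(.006,.148,.1),(.006,.008,.1))]
Q=[proj('s2',W(*J,p)) for p in((.02,-.02,.066),(.02,.153,.066),(-.017,.153,.066))]
for L in(P+[P[0]],Q): cv2.polylines(a,[np.int32((np.array(L)-[230,70])*[5,4])],False,(0,255,0),1)
cv2.imwrite('pics/g2.png',a)
E
```

```text
time: 5.45
tool_pos: [0.5298, 0.2459, 0.1803]
tool_rot: [-1.164, 1.276, -1.279]
force: [-1.0, -0.3, -0.8]
gripper_width: 0.0115
t 5.45 move [ 0.004  0.03  -0.005] turn 0.007 tilt [ 0.001 -1.     0.001] 0.01146121368925461 [-1.  -0.3 -0.8]
```

View pics/g2.png

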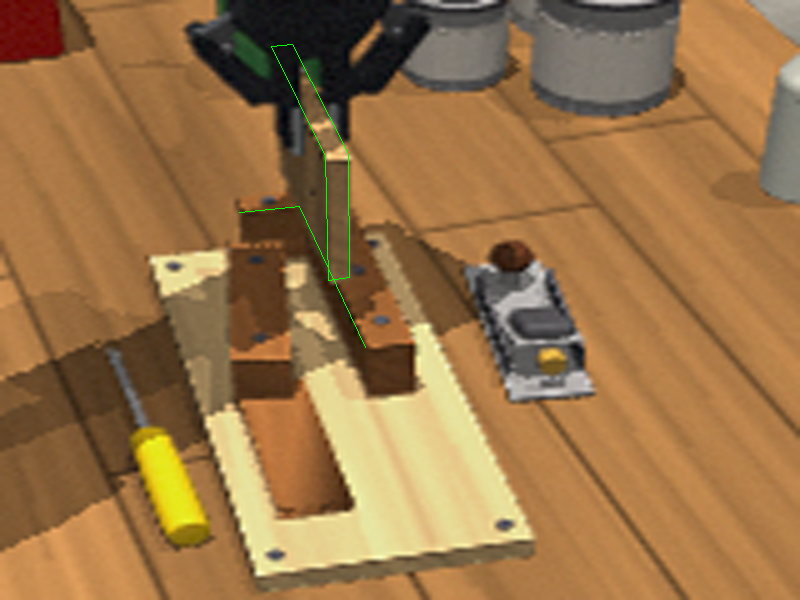

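```bash
python3 -m jog '[[[-0.04,0.03,0,0,0,0,0],[-0.04,0.03,-0.5,0,0,0,0],[-0.04,0.03,-0.8,0,0,0,0],[-0.04,0.03,-1.1,0,0,0,0],[-0.04,0.03,-1.3,0,0,0,0],[-0.04,0.03,-1.5,0,0,0,0],[-0.04,0.03,-1.6,0,0,0,0],[-0.04,0.03,-1.7,0,0,0,0],[-0.04,0.03,-1.74,0,0,0,0],[-0.04,0.03,-1.74,0,0,0,0]]]'; python3 to.py .5300 .2474 .0925 -.0927
```

```text
time: 6.8
tool_pos: [0.5283, 0.2475, 0.0938]
tool_rot: [-1.162, 1.276, -1.279]
force: [-0.4, -0.3, -0.1]
gripper_width: 0.0109
t 6.8 move [ 0.035 -0.002 -0.026] turn 0.014 tilt [ 0.    -1.     0.002] 0.01091484017441842 [-0.4 -0.3 -0.1]
```

```bash
python3 -m jog '[[[0,0,-0.03,0,0,0,0],[0,0,-0.05,0,0,0,0],[0,0,-0.05,0,0,0,0]]]'; python3 -m jog '[[[0,0,0,0,0,0,0.2],[0,0,0,0,0,0,0.3],[0,0,0,0,0,0,0.4],[0,0,0,0,0,0,0.45],[0,0,0,0,0,0,0.45]]]';  python3 -m jog '[[[0,0,0.4,0,0,0,0.45],[0,0,1,0,0,0,0.45],[0,0,2,0,0,0,0.45],[0,0,2.5,0,0,0,0.3],[-0.2,-1.2,2.5,0,0,0,0],[-0.5,-2.4,2.5,0,0,0,0],[-0.8,-3.6,2.5,0,0,0,0],[-0.9,-5,2.5,0,0,0,0],[-0.9,-6.5,2.5,0,0,0,0],[-0.9,-7.5,2.5,0,0,0,0],[-0.9,-7.5,2.5,0,0,0,0]]]'
python3 - <<'E'
from h import *
snap('top','t3');snap('side','s3')
a=cv2.imread('pics/s3.png')[90:220,250:380]; b=cv2.imread('pics/t3.png')[150:260,130:310]
a=cv2.resize(a,(390,390),interpolation=cv2.INTER_CUBIC);b=cv2.resize(b,(410,250),interpolation=cv2.INTER_CUBIC)
C=np.zeros((390,800,3),np.uint8);C[:,:390]=a;C[:250,390:]=b;cv2.imwrite('pics/g3.png',C)
E
```

```text
time: 7.18
tool_pos: [0.5286, 0.2475, 0.0936]
tool_rot: [-1.161, 1.276, -1.279]
force: [-6.4, -4.4, 22.6]
gripper_width: 0.0113
time: 7.8
tool_pos: [0.5285, 0.2475, 0.0934]
tool_rot: [-1.162, 1.276, -1.279]
force: [-0.4, 0.3, -1.0]
gripper_width: 0.0385
time: 9.18
tool_pos: [0.4833, -0.131, 0.2185]
tool_rot: [-1.16, 1.279, -1.283]
force: [-0.6, 0.4, 0.2]
gripper_width: -0.0
```

View pics/g3.png

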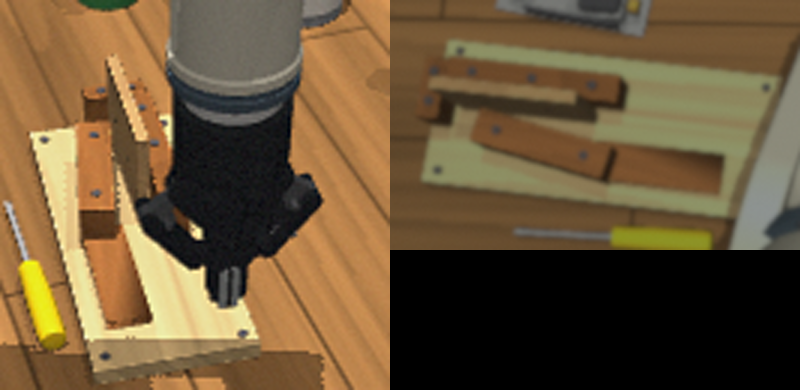

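Board is standing in the jig, clear of the cheek, with its end by the stop (side crop (130,130)); the wedge hasn't moved. Next I'll move behind the butt with the fingers shut.

```bash
python3 - <<'E'
from h import *
J=(-.0927,np.array([.51088,.17088]))
for p in((-.028,-.175,.038),(-.028,-.1355,.038),(-.009,-.048,.038)): print(p,W(*J,p).round(4))
p=W(*J,(-.028,-.175,.038))
import subprocess;print(subprocess.run(['python3','to.py',*map(str,p),'-.0927'],capture_output=True,text=True).stdout)
E
```

```text
(-0.028, -0.175, 0.038) [ 0.4668 -0.0008  0.038 ]
(-0.028, -0.1355, 0.038) [0.4705 0.0386 0.038 ]
(-0.009, -0.048, 0.038) [0.4975 0.1239 0.038 ]
t 9.275 move [-0.331  2.551 -3.605] turn 0.042 tilt [-0.    -1.     0.002] 0.00015396283859730436 [1.1 0.2 0.3]
```

```bash
python3 -m jog '[[[-0.1,1,0,0,0,0.04,0],[-0.33,2,-0.5,0,0,0.04,0],[-0.33,2.55,-1.2,0,0,0.04,0],[-0.33,2.55,-2,0,0,0.04,0],[-0.33,2.55,-2.8,0,0,0.04,0],[-0.33,2.55,-3.4,0,0,0.04,0],[-0.33,2.55,-3.6,0,0,0.04,0],[-0.33,2.55,-3.6,0,0,0.04,0]]]'; python3 to.py .4668 -.0008 .038 -.0927
```

```text
time: 10.28
tool_pos: [0.4666, -0.0, 0.0382]
tool_rot: [-1.163, 1.276, -1.277]
force: [0.3, 0.4, 1.5]
gripper_width: 0.0002
t 10.275 move [ 0.004 -0.016 -0.004] turn -0.011 tilt [-0.    -1.     0.001] 0.00023882662774742943 [0.3 0.4 1.5]
```

```bash
python3 -m jog '[[[0.04,0.4,0,0,0,0,0],[0.055,0.6,0,0,0,0,0],[0.065,0.7,0,0,0,0,0],[0.075,0.8,0,0,0,0,0],[0.083,0.9,0,0,0,0,0],[0.083,0.9,0,0,0,0,0]]]'; python3 -m jog '[[[0.009,0.1,0,0,0,0,0],[0.018,0.2,0,0,0,0,0],[0.027,0.3,0,0,0,0,0],[0.037,0.4,0,0,0,0,0]]]'; python3 - <<'E'
from h import *
s=bot.read_state();print(s['force'])
snap('side','s4');snap('top','t4')
a=cv2.imread('pics/s4.png')[130:215,255:340]; b=cv2.imread('pics/t4.png')[150:260,130:310]
a=cv2.resize(a,(500,500),interpolation=cv2.INTER_CUBIC);b=cv2.resize(b,(300,183),interpolation=cv2.INTER_CUBIC)
C=np.zeros((500,800,3),np.uint8);C[:,:500]=a;C[:183,500:]=b;cv2.imwrite('pics/g4.png',C)
E
```

```text
time: 11.02
tool_pos: [0.4708, 0.0451, 0.0382]
tool_rot: [-1.164, 1.275, -1.277]
force: [0.1, -0.2, -0.5]
gripper_width: -0.0
time: 11.52
tool_pos: [0.4726, 0.0655, 0.0382]
tool_rot: [-1.164, 1.275, -1.277]
force: [0.4, -1.2, 0.2]
gripper_width: 0.0002
[ 0.37328218 -1.20154603  0.20745182]
```

View pics/g4.png

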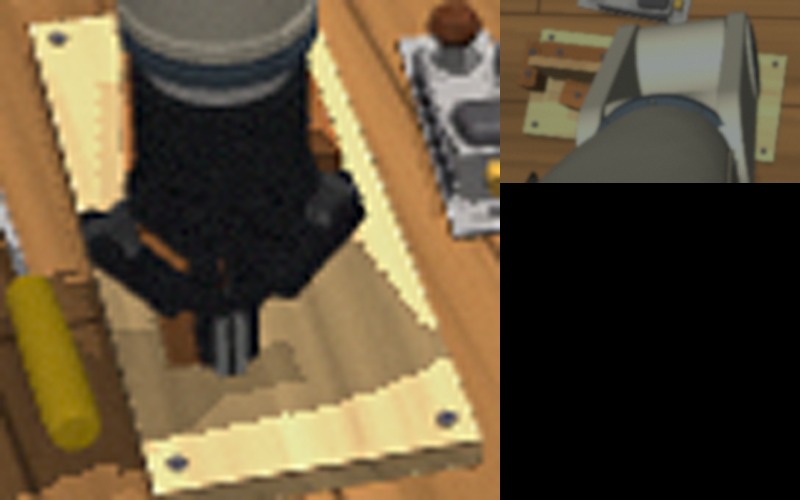

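The wedge slides with the fingers (butt foot at about (165–200,365)), but they push to its +x side. I'll back off and re-measure it.

```bash
python3 -m jog '[[[-0.05,-0.6,0,0,0,0,0],[-0.1,-1,1,0,0,0,0],[-0.2,-2.2,2,0,0,0,0],[-0.3,-3.4,3,0,0,0,0],[-0.3,-4.4,3.5,0,0,0,0],[-0.3,-4.4,3.5,0,0,0,0]]]'; python3 - <<'E'
from h import *
snap('side','s5');snap('top','t5')
a=cv2.imread('pics/s5.png')[130:215,255:340]; b=cv2.imread('pics/t5.png')[170:245,140:305]
a=cv2.resize(a,(400,400),interpolation=cv2.INTER_CUBIC);b=cv2.convertScaleAbs(cv2.resize(b,(400,182),interpolation=cv2.INTER_CUBIC),alpha=1.5)
C=np.zeros((400,800,3),np.uint8);C[:,:400]=a;C[:182,400:]=b;cv2.imwrite('pics/g5.png',C)
E
```

```text
time: 12.38
tool_pos: [0.4584, -0.157, 0.2156]
tool_rot: [-1.161, 1.273, -1.281]
force: [0.4, 0.1, -0.7]
gripper_width: -0.0002
```

View pics/g5.png

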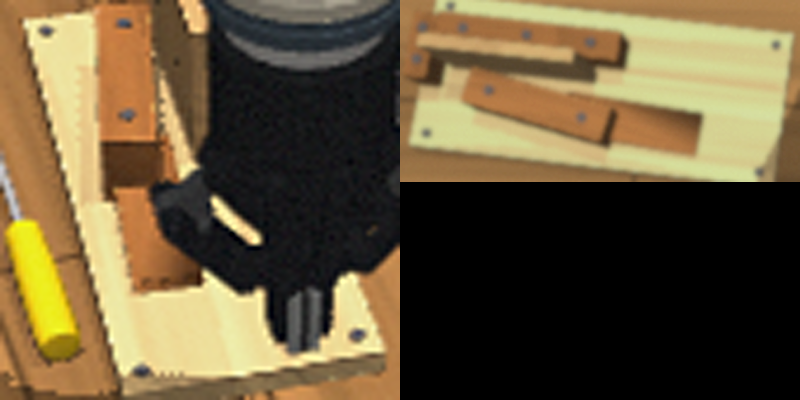

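```bash
python3 - <<'E'
from h import *
J=(-.0927,np.array([.51088,.17088]))
inv=lambda p:np.array([[np.cos(J[0]),np.sin(J[0])],[-np.sin(J[0]),np.cos(J[0])]])@(p[:2]-J[1])
for z in(.018,.038,.058): print(z,*[np.round(inv(ray('t5',140+(u-400)/400*165,170+v/182*75,z))*1000,1) for u,v in((703,112),(697,157),(608,145),(568,93),(612,105))])
for z in(.018,.038,.058): print('side',z,*[np.round(inv(ray('s5',255+u*85/400,130+v*85/400,z))*1000,1) for u,v in((133,292),(202,283),(117,190))])
E
```

```text
0.018 [-11.2 -99.1] [-54.6 -99.2] [-52.6 -13.5] [-7.1 32.1] [-14.  -11.6]
0.038 [ -14.4 -102. ] [ -57.1 -102.2] [-55.1 -18. ] [-10.3  26.9] [-17.1 -16.1]
0.058 [ -17.6 -105. ] [ -59.5 -105.1] [-57.5 -22.4] [-13.6  21.7] [-20.3 -20.5]
side 0.018 [-53.3 -95.6] [-13.  -97.5] [-44.9  -6.2]
side 0.038 [ -56.7 -116.1] [ -17.4 -118. ] [-48.5 -28.8]
side 0.058 [ -60.2 -136.5] [ -21.8 -138.4] [-52.2 -51.4]
```

The numbers explain the odd look of the wedge: it is drawn tipped about its origin, so its visible +x edge marks the origin line. The end of that edge (y≈-98 mm) matches where the fingers stopped. So the butt centre is at about x=-19, y=-98 in the jig frame. I'll push there, along the cheek's slope.

```bash
cat > jt.py <<'E'
import sys,subprocess
from h import *
p=W(-.0927,np.array([.51088,.17088]),[float(a) for a in sys.argv[1:4]]); print(subprocess.run(['python3','to.py',*map(str,p),'-.0927'],capture_output=True,text=True).stdout.strip())
s=bot.read_state()['tool_pos']; d=s[:2]-np.array([.51088,.17088]); c,n=np.cos(.0927),np.sin(.0927)
print('jig mm',((c*d[0]-n*d[1])*1e3).round(1),((n*d[0]+c*d[1])*1e3).round(1))
E
python3 jt.py -.020 -.140 .045
```

```text
t 12.475 move [ 0.39   3.797 -3.398] turn 0.011 tilt [ 0.001 -1.     0.005] -3.064906977547687e-06 [ 0.6  0.5 -0. ]
this script no longer has the robotException ignored in: <_io.TextIOWrapper mode='rw' encoding='UTF-8'>
Traceback (most recent call last):
BrokenPipeError: [Errno 32] Broken pipe
```

```bash
cat > jt.py <<'E'
import sys
from h import *
p=W(-.0927,np.array([.51088,.17088]),[float(a) for a in sys.argv[1:4]])
s=bot.read_state(); d=s['tool_pos'][:2]-np.array([.51088,.17088]); c,n=np.cos(.0927),np.sin(.0927)
print(s['time'],'move',((p-s['tool_pos'])/.05).round(3),'jig mm',((c*d[0]-n*d[1])*1e3).round(1),((n*d[0]+c*d[1])*1e3).round(1),s['force'].round(1))
E
python3 -m jog '[[[0.1,1,0,0,0,0,0],[0.3,2.2,-0.5,0,0,0,0],[0.39,3.3,-1.2,0,0,0,0],[0.39,3.8,-2,0,0,0,0],[0.39,3.8,-2.8,0,0,0,0],[0.39,3.8,-3.3,0,0,0,0],[0.39,3.8,-3.5,0,0,0,0],[0.39,3.8,-3.5,0,0,0,0]]]'; python3 jt.py -.011 -.060 .040
```

```text
time: 13.48
tool_pos: [0.4774, 0.0338, 0.0394]
tool_rot: [-1.162, 1.275, -1.28]
force: [0.3, -0.3, -0.0]
gripper_width: 0.0003
13.475 move [0.339 1.567 0.011] jig mm -20.6 -139.6 [ 0.3 -0.3 -0. ]
```

```bash
python3 -m jog '[[[0.05,0.35,0,0,0,0,0],[0.1,0.5,0,0,0,0,0],[0.13,0.65,0,0,0,0,0],[0.17,0.8,0,0,0,0,0],[0.2,0.95,0,0,0,0,0],[0.24,1.1,0,0,0,0,0],[0.27,1.25,0,0,0,0,0],[0.3,1.4,0,0,0,0,0],[0.339,1.567,0,0,0,0,0],[0.339,1.567,0,0,0,0,0]]]'; python3 jt.py -.009 -.048 .040
```

```text
time: 14.72
tool_pos: [0.4947, 0.1128, 0.0395]
tool_rot: [-1.162, 1.274, -1.28]
force: [-0.5, -0.1, -0.0]
gripper_width: -0.0003
14.725 move [0.055 0.222 0.011] jig mm -10.7 -59.3 [-0.5 -0.1 -0. ]
```

```bash
python3 -m jog '[[[0.015,0.06,0,0,0,0,0],[0.03,0.12,0,0,0,0,0],[0.04,0.16,0,0,0,0,0],[0.045,0.2,0,0,0,0,0],[0.045,0.2,0,0,0,0,0]]]'; python3 jt.py -.009 -.044 .040; python3 -m jog '[[[0.003,0.03,0,0,0,0,0],[0.006,0.06,0,0,0,0,0],[0.006,0.06,0,0,0,0,0]]]';python3 jt.py -.009 -.044 .040
```

```text
time: 15.35
tool_pos: [0.4968, 0.123, 0.0394]
tool_rot: [-1.162, 1.275, -1.28]
force: [0.4, -0.8, -0.2]
gripper_width: -0.0003
15.35 move [0.02  0.098 0.011] jig mm -9.5 -49.0 [ 0.4 -0.8 -0.2]
time: 15.72
tool_pos: [0.4971, 0.1261, 0.0394]
tool_rot: [-1.162, 1.275, -1.28]
force: [-0.6, 0.6, 0.2]
gripper_width: -0.0001
15.725 move [0.015 0.036 0.011] jig mm -9.6 -45.9 [-0.6  0.6  0.2]
```

```bash
python3 -m jog '[[[0.003,0.03,0,0,0,0,0],[0.006,0.06,0,0,0,0,0],[0.008,0.08,0,0,0,0,0],[0.008,0.08,0,0,0,0,0]]]';python3 jt.py -.009 -.044 .040;python3 - <<'E'
from h import *
snap('side','s6')
a=cv2.imread('pics/s6.png')[80:205,245:345]
cv2.imwrite('pics/g6.png',cv2.resize(a,(480,600),interpolation=cv2.INTER_CUBIC))
E
```

```text
time: 16.23
tool_pos: [0.497, 0.1272, 0.0394]
tool_rot: [-1.167, 1.273, -1.281]
force: [2.7, -24.3, 4.8]
gripper_width: -0.0002
16.225 move [0.017 0.014 0.012] jig mm -9.8 -44.8 [  2.7 -24.3   4.8]
```

View pics/g6.png

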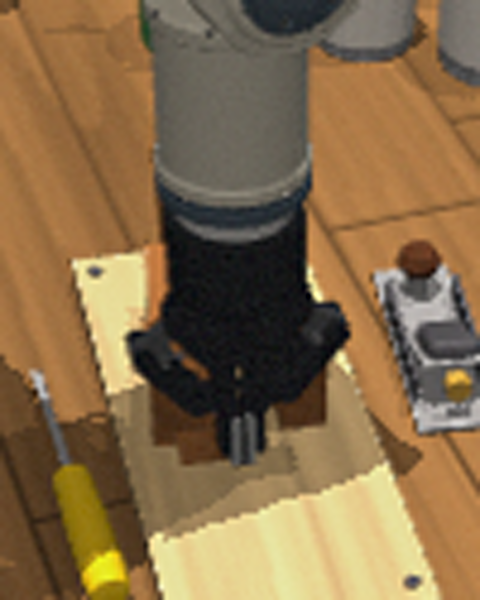

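Force rose sharply to 24 N with the butt at y≈-34, so the wedge has jammed where expected. I'll hold briefly, then back off and check.

```bash
python3 -m jog '[[[0.001,0.02,0,0,0,0,0],[0.001,0.02,0,0,0,0,0],[0.001,0.02,0,0,0,0,0]]]';python3 jt.py -.009 -.044 .040; python3 -m jog '[[[-0.03,-0.3,0,0,0,0,0],[-0.08,-0.9,0.3,0,0,0,0],[-0.15,-1.8,1.2,0,0,0,0],[-0.25,-2.8,2.2,0,0,0,0],[-0.35,-4,3.2,0,0,0,0],[-0.45,-5.2,3.6,0,0,0,0],[-0.55,-6.4,3.6,0,0,0,0],[-0.55,-7,3.6,0,0,0,0],[-0.55,-7,3.6,0,0,0,0]]]'; python3 - <<'E'
from h import *
J=(-.0927,np.array([.51088,.17088]))
snap('side','s7');snap('top','t7')
def dr(f,im,o,k):
    bx=lambda x0,x1,y0,y1,z:[(x0,y0,z),(x1,y0,z),(x1,y1,z),(x0,y1,z),(x0,y0,z)]
    for L in(bx(.008,.02,.013,.153,.118),):
        P=np.array([proj(f,W(*J,p)) for p in L]); cv2.polylines(im,[np.int32((P-o)*k)],False,(0,255,0),1)
a=cv2.imread('pics/s7.png')[90:200,250:350];a=cv2.resize(a,(390,429),interpolation=cv2.INTER_CUBIC);dr('s7',a,[250,90],3.9)
b=cv2.imread('pics/t7.png')[170:245,140:305];b=cv2.convertScaleAbs(cv2.resize(b,(410,186),interpolation=cv2.INTER_CUBIC),alpha=1.5)
b2=b.copy();dr('t7',b2,[140,170],410/165)
C=np.zeros((429,800,3),np.uint8);C[:,:390]=a;C[:186,390:]=b;C[190:376,390:]=b2;cv2.imwrite('pics/g7.png',C)
E
```

```text
time: 16.65
tool_pos: [0.497, 0.127, 0.0395]
tool_rot: [-1.168, 1.272, -1.282]
force: [2.5, -10.6, 1.3]
gripper_width: 0.0
16.65 move [0.017 0.017 0.011] jig mm -9.8 -44.9 [  2.5 -10.6   1.3]
time: 17.77
tool_pos: [0.4689, -0.2262, 0.2197]
tool_rot: [-1.166, 1.274, -1.285]
force: [-0.2, -0.1, 0.1]
gripper_width: -0.0003
```

View pics/g7.png

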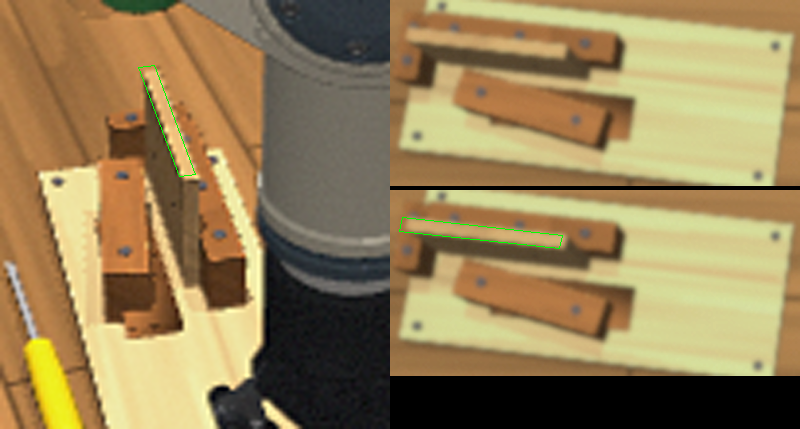

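The board now lies on the fence line (the model's top outline matches in both views), about 4 mm short of the stop. The wedge stayed in. I'll do one more firm push to confirm the jam.

```bash
python3 jt.py -.0095 -.055 .040
```

```text
17.875 move [ 0.553  6.801 -3.581] jig mm -5.5 -396.2 [-0.8  0.3  0.1]
```

```bash
python3 -m jog '[[[0.1,1,0,0,0,0,0],[0.2,2.2,0,0,0,0,0],[0.3,3.4,-0.4,0,0,0,0],[0.4,4.6,-1.2,0,0,0,0],[0.45,5.4,-2,0,0,0,0],[0.45,5.4,-2.9,0,0,0,0],[0.5,5.9,-3.5,0,0,0,0],[0.54,6.6,-3.58,0,0,0,0],[0.553,6.8,-3.58,0,0,0,0],[0.553,6.8,-3.58,0,0,0,0]]]';python3 jt.py -.0095 -.043 .040
```

```text
time: 19.12
tool_pos: [0.496, 0.1178, 0.0403]
tool_rot: [-1.168, 1.272, -1.28]
force: [0.1, 0.2, 0.2]
gripper_width: -0.0002
19.125 move [ 0.029  0.223 -0.006] jig mm -9.9 -54.2 [0.1 0.2 0.2]
```

```bash
python3 -m jog '[[[0.01,0.1,0,0,0,0,0],[0.018,0.18,0,0,0,0,0],[0.021,0.2,0,0,0,0,0],[0.023,0.22,0,0,0,0,0],[0.024,0.235,0,0,0,0,0],[0.024,0.235,0,0,0,0,0],[0.024,0.235,0,0,0,0,0]]]';python3 jt.py -.0095 -.043 .040
```

```text
time: 20.0
tool_pos: [0.497, 0.1271, 0.0407]
tool_rot: [-1.171, 1.271, -1.282]
force: [0.1, -17.8, 8.2]
gripper_width: -0.0004
20.0 move [ 0.008  0.037 -0.014] jig mm -9.7 -44.9 [  0.1 -17.8   8.2]
```

```bash
python3 -m jog '[[[0.005,0.05,0,0,0,0,0],[0.006,0.06,0,0,0,0,0],[0.006,0.06,0,0,0,0,0]]]';python3 jt.py -.0095 -.043 .040;  python3 -m jog '[[[-0.03,-0.3,0,0,0,0,0],[-0.08,-0.9,0.3,0,0,0,0],[-0.15,-1.8,1.2,0,0,0,0],[-0.25,-2.8,2.2,0,0,0,0],[-0.35,-4,3.2,0,0,0,0],[-0.45,-5.2,3.6,0,0,0,0],[-0.55,-6.4,3.6,0,0,0,0],[-0.55,-7,3.6,0,0,0,0],[-0.55,-7,3.6,0,0,0,0],[-0.55,-7,3.6,0,0,0,0]]]'; python3 - <<'E'
from h import *
snap('side','s8');snap('top','t8')
a=[cv2.imread(f'pics/{f}.png')[90:200,250:338].astype(int) for f in('s7','s8')];b=[cv2.imread(f'pics/{f}.png')[165:250,140:290].astype(int) for f in('t7','t8')]
for p in(a,b): d=abs(p[0]-p[1]).max(2); print('changed px',(d>40).sum(),d.size)
s=bot.read_state();print(s['force'],s['joint_vel'].round(3),s['tool_pos'])
E
```

```text
time: 20.38
tool_pos: [0.497, 0.1271, 0.0408]
tool_rot: [-1.175, 1.269, -1.283]
force: [1.6, -21.7, 4.1]
gripper_width: -0.0001
20.375 move [ 0.009  0.037 -0.015] jig mm -9.8 -44.9 [  1.6 -21.7   4.1]
time: 21.62
tool_pos: [0.4689, -0.2228, 0.2205]
tool_rot: [-1.174, 1.271, -1.284]
force: [-0.4, -0.2, 0.2]
gripper_width: -0.0001
changed px 334 9680
changed px 0 12750
[-0.27477925 -0.06136839  0.90401667] [ 0.012 -0.001 -0.003 -0.003 -0.    -0.003] [ 0.46923057 -0.22187645  0.22047344]
```

```bash
python3 -c "
from workcell import bot
print(bot.sign_off())"
```

```text
the job is handed in; nothing more can be done
None
```

I moved the tallest drawer front from the rack to the planing jig, drove the brown wedge in until it jammed, and handed the job in at about 21.6 s of the 54 s. No verdict was reported.

- **Board:** it stands upright along the fence line, about 4 mm short of the stop. The model outline of its top edge matched in both camera views after the first push.
- **Wedge:** it jammed with its thick end at about y = -34 mm in the jig frame, against the expected -37 mm. The first push reached 24 N. A second push held at 18–22 N without moving the wedge. I could not measure the contact forces directly, so the jam is judged from these pushes.
- **Final check:** nothing in the jig area changed in the top view after the second push. The side view showed 334 changed pixels. I took that to be the arm standing slightly differently and did not look at that picture. The arm was clear of everything at hand-in.
- **Wedge pose:** the cameras appear to draw the wedge tipped, with part of it inside the cheek, so its pictured pose disagreed with its described shape. I placed it by its visible edge and by where the fingers met it. Its tilt and alignment in the gap were not confirmed by image.
- **Other items:** I saw no bystander moved in the pictures I viewed. I did not look at the rack again after lifting the board, so the other two fronts were not rechecked.
- **Pictures:** I viewed 15, five over the budget of 10, mostly because of the wedge.

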